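# Shut the damp boxes over the clay

## Task

Clay has to be kept damp and plaster has to dry: of the three plywood boxes, push the sliding lids of the two that hold grey clay fully home, and leave the lid of the one with the small plaster cones open just as it is. Push gently with the fingertips only; do not grip or lift anything, and leave what is in the boxes and on the bench where it is.

Things in the scene. Friction and masses are not known exactly. Their poses are not given: they have to be found in the camera images.
- box_1: Plywood box, fixed to the bench, 180 x 126 mm outside and 116 mm high to the top of its lid runners, walls and floor 8 mm; it holds the grey clay maquette (body maquette), so its lid is to be shut. The three boxes are alike and stand side by side in any order, each turned a little. Origin: centre of the underside; z up, x from the box's front (robot side) to its back. The lid slides along x. It carries lid_1.
- lid_1 (a joint): How far the sliding lid of box_1 stands open, in m: 0 fully shut (against a rigid stop), up to 0.12, starts 0.08 to 0.115. Opening moves it along the box's -x (it juts out in front); to shut it, push it along the box's +x. It cannot tip or lift, slides with about 2.5 N of friction plus a little drag (4 N per m/s), has no spring and stays where it is left.
- lid_1_face (a point): Middle of the upright front face of lid_1's push ledge, moving with the lid: a solid wooden bar 104 mm wide (along the box's y), 20 mm thick and 26 mm high on the lid's front edge. The point is 119 mm above the bench; the face, with the 8 mm lid edge under it, spans 101 to 135 mm above the bench, and the ledge is the highest thing on the box. Axes as the box's. Shut, the face is flush with the box's front, 90 mm in front of the box's origin.
- box_2: Plywood box, fixed to the bench, 180 x 126 mm outside and 116 mm high to the top of its lid runners, walls and floor 8 mm; it holds the grey block of clay (body clay_block), so its lid is to be shut. The three boxes are alike and stand side by side in any order, each turned a little. Origin: centre of the underside; z up, x from the box's front (robot side) to its back. The lid slides along x. It carries lid_2.
- lid_2 (a joint): How far the sliding lid of box_2 stands open, in m: 0 fully shut (against a rigid stop), up to 0.12, starts 0.08 to 0.115. Opening moves it along the box's -x (it juts out in front); to shut it, push it along the box's +x. It cannot tip or lift, slides with about 2.5 N of friction plus a little drag (4 N per m/s), has no spring and stays where it is left.
- lid_2_face (a point): Middle of the upright front face of lid_2's push ledge, moving with the lid: a solid wooden bar 104 mm wide (along the box's y), 20 mm thick and 26 mm high on the lid's front edge. The point is 119 mm above the bench; the face, with the 8 mm lid edge under it, spans 101 to 135 mm above the bench, and the ledge is the highest thing on the box. Axes as the box's. Shut, the face is flush with the box's front, 90 mm in front of the box's origin.
- box_3: Plywood box, fixed to the bench, 180 x 126 mm outside and 116 mm high to the top of its lid runners, walls and floor 8 mm; it holds two small plaster cones set to dry (bodies key_1 and key_2), so its lid stays open. The three boxes are alike and stand side by side in any order, each turned a little. Origin: centre of the underside; z up, x from the box's front (robot side) to its back. The lid slides along x. It carries lid_3.
- lid_3 (a joint): How far the sliding lid of box_3 stands open, in m: 0 fully shut (against a rigid stop), up to 0.12, starts 0.08 to 0.115. Opening moves it along the box's -x (it juts out in front); to shut it, push it along the box's +x. It cannot tip or lift, slides with about 2.5 N of friction plus a little drag (4 N per m/s), has no spring and stays where it is left.
- lid_3_face (a point): Middle of the upright front face of lid_3's push ledge, moving with the lid: a solid wooden bar 104 mm wide (along the box's y), 20 mm thick and 26 mm high on the lid's front edge. The point is 119 mm above the bench; the face, with the 8 mm lid edge under it, spans 101 to 135 mm above the bench, and the ledge is the highest thing on the box. Axes as the box's. Shut, the face is flush with the box's front, 90 mm in front of the box's origin.
- maquette: Grey lump of clay being shaped, 79 x 82 x 86 mm, stuck to the floor of box_1. Origin: centre of its underside.
- clay_block: Grey block of clay, 92 x 125 x 57 mm, stuck to the floor of box_2, its long side along the box. Origin: centre of its underside.
- key_1: Off-white plaster cone with a flat top, 30 mm across, 19 mm high, loose in box_3. Origin: centre of its underside.
- key_2: Off-white plaster cone with a flat top, 30 mm across, 23 mm high, loose in box_3. Origin: centre of its underside.
- jar: White screw-lid jar, 50 mm across, 72 mm high, upright in front of the boxes; may stand beneath a jutting lid. A bystander, loose. Origin: centre of its underside as it stands or lies.
- tape_roll: Roll of paper tape lying flat, 100 mm across, 34 mm high, in front of the boxes; may lie beneath a jutting lid. A bystander, loose. Origin: centre of its underside as it stands or lies.
- brush: Flat brush with a wooden handle, 212 x 44 x 14 mm, lying at the front left. A bystander, loose. Origin: centre of its underside as it stands or lies.
- mallet: Turned wooden mallet, 258 x 102 x 66 mm, lying at the right. A bystander, loose. Origin: centre of its underside as it stands or lies.

How it is judged:
By the outcome, as a careful person would: the job done as asked, in the order asked, and still so for the second after the job is handed in, with the robot touching nothing.
It also fails if it takes over 48 s, if anything falls off the work surface, if the arm or the gripper's body presses on something with over 40 N, if the wrist force passes 120 N, or if a joint passes its speed limit or range.

## Robot

A 6-joint arm with a two-finger parallel gripper is mounted at the origin on a cart in front of the work surface, level with it; the furniture and walls round the work are solid. World frame = base frame: x ahead of the robot, y to its left, z up, the work surface at z = 0. Lengths are in m, angles in rad, forces in N, time in s.
With the tool pointing down it reaches from about 0.275 to 0.825 m from the base axis. Payload 5.2 kg.
Tool frame: the origin (TCP) lies midway between the tips of the shut fingers; the grasp point (between the pads) lies 19 mm behind it; z points along the fingers, y is the direction in which the jaws open and shut (so a half turn about z gives the same grasp; the last joint's range is limited). The gripper opens to 93 mm and grips with 3 to 60 N. Pads are 15 mm wide; open, the fingers measure 128 mm over their backs; the gripper's body (75 mm by 188 mm) begins 65 mm behind the grasp point.
Start: joints at [-1.351, 0.259, 1.535, -0, 1.348, -0.203], TCP at [0.226, -0.502, 0.219] pointing down, gripper open.
Joint ranges: [-3.14, 3.14], [-0.91, 2.08], [0.19, 2.58], [-1.22, 4.36], [0.22, 2.71], [-3.12, 3.12]. Speed limits (rad/s): [2.57, 2.57, 3.14, 3.14, 3.14, 3.14].

## Interface

Orientations are given as a 3x3 rotation matrix whose columns are the frame's x, y, z axes.
In Python, from station import * gives the robot as it stands.
- The arm moves only by the tool servo_tool, never from a script. Its argument "moves" is a list of rows, each an object with "slide": the shift along the tool's x, y, z as a fraction of full scale, a list of three; "delta_rot": the turn, a rotation vector about the tool's x, y, z as a fraction of full scale, a list of three; "claw": the gripper's target within -1 to 1 (fully open at 1, half-way at 0, shut at -1). A call has 1 to 8 rows; each row is the pose to reach, as a shift and turn from the pose commanded when the call began, along the tool's axes at that moment, turning the shorter way round; what a row does not reach only later rows make up. Full scale, the value 1, is 0.08 m for a shift and 2 pi rad for a turn. A row lasts 1/12 s, in which the tool goes at most 41.7 mm and 7.16 degrees, less where a joint would pass 70% of its speed; a pose out of reach is approached as far as the arm can. A call with a number of a shift or a turn outside -1 to 1 is refused whole. A call with a gripper value outside its range is refused whole. The fingers move at their own pace and stop on an object; "newtons" is the grip in N (left out, the last holds). Time passes only in rows, so rows that repeat a pose let the fingers close. It gives the time, the measured TCP pose, the force and the opening at its end, in the units of the state.
- get_state(): the state, without advancing time (a new reading comes with each control period).
- grab_frame(name): name is "scene" or "side" or "wrist"; returns the picture (384x512x3 uint8, blue, green, red); there is no depth.
- get_calibration(name): a dict with "intrinsics" (3x3 intrinsics, pixels), "T" (4x4, takes a point from camera to world coordinates); the wrist camera has in their place "T_tool_cam" (4x4, takes a point from camera to tool coordinates, whose origin is the TCP and whose axes are the flange's). Camera axes: x right, y down, z forward; pixel columns grow to the right and rows downward; lengths in m; the calibration is good to about 2 mm. A picture is of the moment at which its call begins: read the wrist's pose just before it. get_calibration takes no time and is no camera call.
- hand_in(): hands the job in, once; it reports no verdict.
Trained networks look in the newest picture that a camera, given by its name, has taken for a name from the list of things; names that differ only in an ending like _2 or _b are one class to them, and where a whole thing is asked for, a point or a joint stands for the part that bears it (a point fixed in the world has none). Each returns a list of dicts, best first, with "conf" (0 to 1); they miss things now and then, are a little off and sometimes report something else, mostly with a low value. They report only what shows in the picture. A call takes as long as a camera call.
- trace(query, camera): "mask" (384x512 bool, what is visible of it) and "position" ([column, row] in pixels, amid what is visible of it).
- spot_point(query, camera): "position" ([column, row] in pixels: a listed point, or the origin of a listed thing).
The state is a dict: "clock": time; "joint_pos": joint angles; "qd": joint speeds; "joint_efforts": joint torques, N m; "position": TCP position; "ee_rot": TCP orientation; "contact_force": force on the tool from outside, world axes, zero at the start; "moment": the same for the moment, N m; "width": finger opening in m.
Only numpy, scipy, OpenCV 4.12 (cv2) and the standard library are available. Lean on these libraries where they do the work, as an engineer would, in place of code of your own. Each camera call takes 0.05 s, during which the arm holds its last target.

## Working session

There is one attempt and no reset: what is moved stays moved. The work goes in short steps, Python scripts to look and compute and a tool call to move; the robot and the scene stay as the last step left them, time stands still between calls to the robot, and variables do not carry over. Pictures are saved under pics/ and viewed, and the job is handed in when it is done.

Besides the shell and the picture viewer there is one more tool, called after "Request:" by a JSON object that holds its "fn" and its "kwargs". servo_tool: Moves the arm, as the interface text tells. Its arguments: {"type":"object","properties":{"moves":{"type":"array","items":{"type":"object","properties":{"slide":{"type":"array","items":{"type":"number"}},"delta_rot":{"type":"array","items":{"type":"number"}},"claw":{"type":"number"}}}},"newtons":{"type":"number"}},"required":["moves"]}

```bash
mkdir -p pics; ls
python3 - <<'E'
from station import *
import cv2
s=get_state(); print({k:s[k] for k in('clock','position','ee_rot','joint_pos','width','contact_force')})
for n in('scene','side','wrist'):
    cv2.imwrite(f'pics/{n}0.png',grab_frame(n)); print(n,get_calibration(n))
E
```

```text
pics
{'clock': 0.0, 'position': array([ 0.22558912, -0.50103088,  0.21784262]), 'ee_rot': array([[ 9.11939692e-01,  4.10324079e-01, -3.84346457e-04],
       [ 4.10324107e-01, -9.11938149e-01,  1.71457121e-03],
       [ 3.53029655e-04, -1.72129216e-03, -9.99998456e-01]]), 'joint_pos': array([-1.35077330e+00,  2.59320875e-01,  1.53605064e+00, -8.94150797e-07,
        1.34797826e+00, -2.02786549e-01]), 'width': 0.09258574741116488, 'contact_force': array([-0.92779203,  0.41921743,  0.38714644])}
scene {'intrinsics': array([[389.98339307,   0.        , 248.82939888],
       [  0.        , 389.98339307, 198.25612409],
       [  0.        ,   0.        ,   1.        ]]), 'T': array([[-0.87522627, -0.27238226,  0.39973351,  0.10043899],
       [-0.48340535,  0.52203511, -0.70270805,  0.77149565],
       [-0.01726973, -0.80826187, -0.58856989,  0.78693895],
       [ 0.        ,  0.        ,  0.        ,  1.        ]])}
side {'intrinsics': array([[414.28931018,   0.        , 248.64245036],
       [  0.        , 414.28931018, 191.1247664 ],
       [  0.        ,   0.        ,   1.        ]]), 'T': array([[ 0.9888644 , -0.11200959,  0.09798498,  0.4108614 ],
       [-0.14873796, -0.72209169,  0.67561869, -1.09511262],
       [-0.00492164, -0.68266935, -0.73071084,  1.22892352],
       [ 0.        ,  0.        ,  0.        ,  1.        ]])}
wrist {'intrinsics': array([[272.22067107,   0.        , 257.12320958],
       [  0.        , 272.22067107, 192.67295359],
       [  0.        ,   0.        ,   1.        ]]), 'T_tool_cam': array([[-1.13925630e-03, -9.61975422e-01, -2.73133649e-01,
         7.64571092e-02],
       [ 9.99999293e-01, -1.00310978e-03, -6.38107192e-04,
        -3.30930633e-04],
       [ 3.39860401e-04, -2.73134183e-01,  9.61975885e-01,
        -1.65963298e-01],
       [ 0.00000000e+00,  0.00000000e+00,  0.00000000e+00,
         1.00000000e+00]])}
```

View pics/scene0.png

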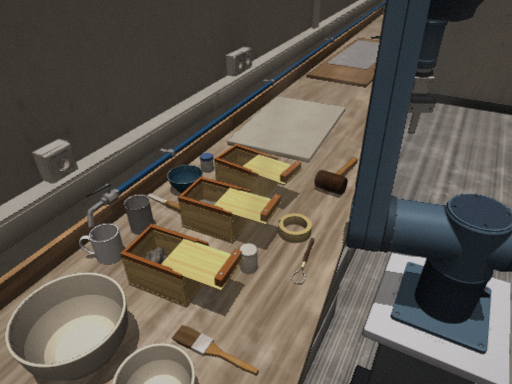

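View pics/side0.png

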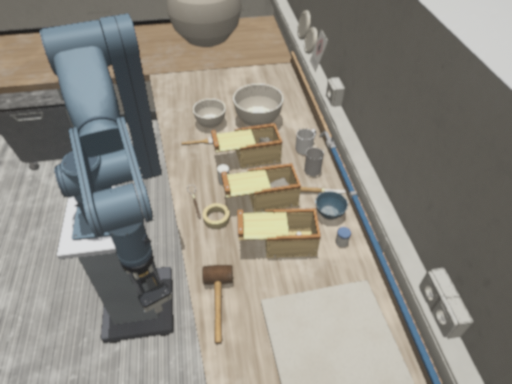

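```bash
cat > h.py <<'E'
from station import *
import numpy as np, cv2
def proj(n,P):
    c=get_calibration(n);T=np.linalg.inv(c['T']);p=np.atleast_2d(P)@T[:3,:3].T+T[:3,3]
    q=p@c['intrinsics'].T; return q[:,:2]/q[:,2:]
def onz(n,uv,z):
    c=get_calibration(n);T=c['T'];d=T[:3,:3]@np.linalg.solve(c['intrinsics'],[uv[0],uv[1],1]);o=T[:3,3]
    return o+d*(z-o[2])/d[2]
E
python3 - <<'E'
from h import *
for n in('scene','side'):
  for q in('lid_1_face','box_1'):
    for r in spot_point(q,n): print(n,q,r['conf'],r['position'],onz(n,r['position'],.119 if 'lid' in q else 0))
  for q in('maquette','clay_block','key_1','jar','tape_roll','mallet','brush'):
    for r in spot_point(q,n): print(n,q,r['conf'],r['position'],onz(n,r['position'],0.008 if q in('maquette','clay_block','key_1') else 0))
print(get_state()['clock'])
E
```

```text
scene lid_1_face 0.89 [233.7, 268.0] [0.45150859 0.23291654 0.119     ]
scene box_1 0.83 [172.1, 278.9] [0.63978121 0.24885017 0.        ]
scene box_1 0.78 [216.8, 221.2] [ 0.66530431 -0.0124541   0.        ]
scene box_1 0.72 [242.7, 184.9] [ 0.69394916 -0.22932776  0.        ]
scene box_1 0.2 [233.4, 268.6] [5.13634250e-01 1.39287622e-01 1.11022302e-16]
scene maquette 0.74 [158.0, 269.7] [0.68912456 0.24574703 0.008     ]
scene clay_block 0.47 [157.8, 270.9] [0.68672745 0.2494843  0.008     ]
scene clay_block 0.16 [340.6, 173.5] [ 0.404153   -0.45103642  0.008     ]
scene jar 0.86 [246.2, 269.6] [0.48070512 0.12602737 0.        ]
scene jar 0.47 [293.2, 231.3] [ 0.43129528 -0.08046825  0.        ]
scene tape_roll 0.78 [293.0, 230.3] [ 0.43371789 -0.08447411  0.        ]
scene mallet 0.86 [339.4, 174.5] [ 0.4090208  -0.45490885  0.        ]
scene brush 0.91 [214.7, 355.0] [0.41701325 0.38266474 0.        ]
scene brush 0.66 [340.7, 174.5] [ 0.40476301 -0.45711253  0.        ]
side lid_1_face 0.97 [211.7, 139.5] [0.45174328 0.24473771 0.119     ]
side box_1 0.96 [270.3, 195.7] [0.65787885 0.00295137 0.        ]
side box_1 0.61 [288.1, 240.7] [ 0.68112038 -0.22574116  0.        ]
side box_1 0.59 [254.0, 156.6] [0.62989387 0.24320456 0.        ]
side maquette 0.61 [266.9, 154.0] [0.68722184 0.24251183 0.008     ]
side clay_block 0.48 [274.5, 198.1] [ 0.67036446 -0.01943826  0.008     ]
side jar 0.66 [223.2, 179.7] [0.48053908 0.12186542 0.        ]
side jar 0.3 [273.7, 197.8] [ 0.66921397 -0.01031309  0.        ]
side jar 0.29 [258.8, 157.3] [0.65001278 0.23544685 0.        ]
side tape_roll 0.63 [219.2, 217.1] [ 0.44374155 -0.07639412  0.        ]
side mallet 0.79 [217.6, 308.0] [ 0.40059639 -0.451904    0.        ]
side brush 0.63 [205.4, 142.5] [0.42582673 0.37166977 0.        ]
side brush 0.58 [236.0, 223.0] [ 0.5037517  -0.11490498  0.        ]
side brush 0.24 [225.4, 180.7] [0.48895735 0.11464533 0.        ]
1.05
```

Run:
```python
import cv2
a=cv2.imread('pics/side0.png');cv2.imwrite('pics/sidec.png',cv2.resize(a[110:265,190:340],None,fx=3.8,fy=3.8,interpolation=cv2.INTER_CUBIC))
a=cv2.imread('pics/scene0.png');cv2.imwrite('pics/scenec.png',cv2.resize(a[135:310,115:315],None,fx=3.4,fy=3.4,interpolation=cv2.INTER_CUBIC))
```

```text
(no output)
```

View pics/sidec.png

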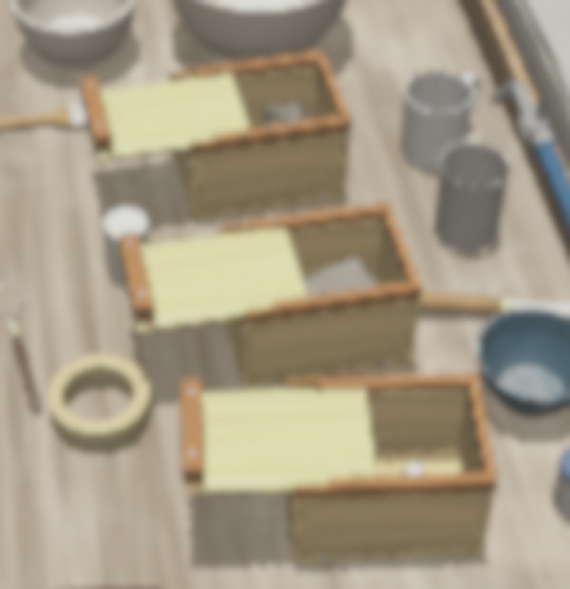

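View pics/scenec.png

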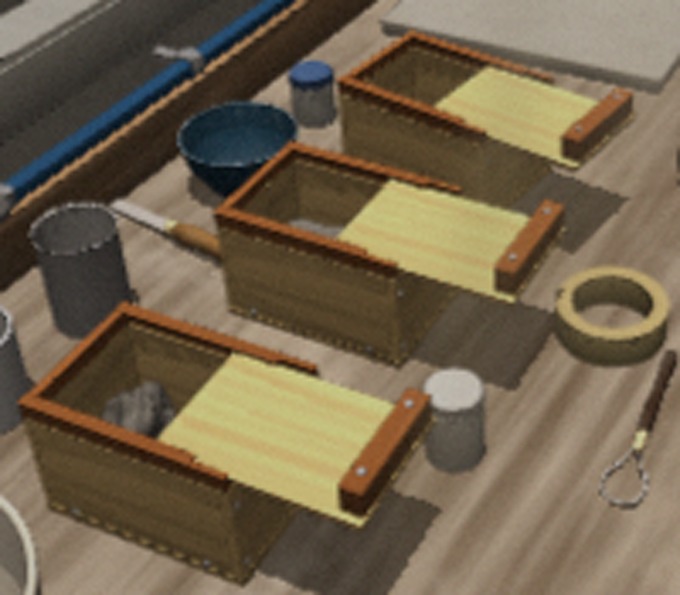

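```bash
cat > fit.py <<'E'
from h import *
from scipy.optimize import least_squares
S=lambda p:(p[0]/3.8+190-.4,p[1]/3.8+110-.4); C=lambda p:(p[0]/3.4+115-.4,p[1]/3.4+135-.4)
# corner names: B/F back/front, L/R left/right, t top .116, b bottom
L={'BLt':(.09,.063,.116),'BRt':(.09,-.063,.116),'FLt':(-.09,.063,.116),'FRt':(-.09,-.063,.116),
'BLb':(.09,.063,0),'BRb':(.09,-.063,0),'FLb':(-.09,.063,0),'FRb':(-.09,-.063,0)}
obs={'left':[('side','BLt',S((320,50))),('side','BRt',S((350,122))),('side','BRb',S((346,202))),('side','FRb',S((192,215))),
('scene','BLt',C((22,402))),('scene','BRt',C((122,305))),('scene','FLt',C((228,480))),('scene','FLb',C((245,582))),('scene','BLb',C((50,508)))],
'mid':[('side','BLt',S((388,206))),('side','BRt',S((419,290))),('side','BRb',S((411,366))),('side','FRb',S((243,382))),
('scene','BLt',C((217,212))),('scene','BRt',C((292,144))),('scene','FLt',C((398,264))),('scene','FLb',C((401,363))),('scene','BLb',C((231,308)))],
'right':[('side','BLt',S((475,376))),('side','BRt',S((493,485))),('side','BRb',S((485,556))),('side','FRb',S((296,562))),
('scene','BLt',C((341,82))),('scene','BRt',C((410,34))),('scene','FLt',C((487,132)))]}
g={'left':(.645,.246,0),'mid':(.66,0,0),'right':(.69,-.227,0)}
def W(q,p):
    c,s=np.cos(q[2]),np.sin(q[2]);p=np.atleast_2d(p)
    return np.c_[q[0]+c*p[:,0]-s*p[:,1],q[1]+s*p[:,0]+c*p[:,1],p[:,2]]
def fit(o,g):
    f=lambda q:np.concatenate([proj(n,W(q,L[k]))[0]-np.array(uv) for n,k,uv in o])
    r=least_squares(f,g,loss='soft_l1');return r.x,f(r.x).reshape(-1,2)
E
python3 - <<'E'
from fit import *
for k in obs:
    q,r=fit(obs[k],g[k]);print(k,np.round(q,4),np.degrees(q[2]).round(1));print(r.round(1).tolist())
E
```

```text
left [0.6431 0.2487 0.0684] 3.9
[[0.1, 0.2], [-0.0, -0.4], [-0.4, -0.9], [-0.5, 2.0], [-1.1, -0.3], [0.3, -1.6], [-0.2, -1.0], [0.4, 1.3], [-0.1, 0.3]]
mid [ 0.6611 -0.0093  0.0439] 2.5
[[-0.3, -0.8], [0.4, -0.2], [-0.1, 0.3], [-0.8, 3.0], [-0.6, -1.0], [0.1, -1.9], [-0.4, -0.4], [0.4, 1.3], [-0.1, 0.8]]
right [ 0.6816 -0.2352 -0.0979] -5.6
[[-0.4, -0.8], [0.9, -0.9], [-1.0, 0.2], [-2.0, 1.0], [-1.2, -1.2], [0.2, -1.8], [-0.3, -0.6]]
```

Request:
{"fn": "servo_tool", "kwargs": {"moves": [{"slide": [0.35, -0.35, 0], "claw": -1}, {"slide": [0.7, -0.7, 0], "claw": -1}, {"slide": [1, -1, 0], "claw": -1}, {"slide": [1, -1, 0], "claw": -1}], "newtons": 10}}

```text
invalid input
```

Request:
{"fn": "servo_tool", "kwargs": {"moves": [{"slide": [0.35, -0.35, 0], "claw": -1}, {"slide": [0.7, -0.7, 0], "claw": -1}, {"slide": [1, -1, 0], "claw": -1}, {"slide": [1, -1, 0], "claw": -1}]}}

```text
invalid input
```

Request:
{"fn": "servo_tool", "kwargs": {"moves": [{"slide": [0.35, -0.35, 0], "claw": -1}, {"slide": [0.7, -0.7, 0], "claw": -1}, {"slide": [1, -1, 0], "claw": -1}, {"slide": [1, -1, 0], "claw": -1}]}}

```text
invalid input
```

Request:
{"fn": "servo_tool", "kwargs": {"moves": [{"slide": [0.35, -0.35, 0], "delta_rot": [0, 0, 0.015], "claw": -1}, {"slide": [0.7, -0.7, 0], "delta_rot": [0, 0, 0.03], "claw": -1}, {"slide": [1, -1, 0], "delta_rot": [0, 0, 0.045], "claw": -1}, {"slide": [1, -1, 0], "delta_rot": [0, 0, 0.06], "claw": -1}, {"slide": [1, -1, 0], "delta_rot": [0, 0, 0.06], "claw": -1}]}}

```text
clock: 1.47
position: [0.2665, -0.3943, 0.2191]
ee_rot: [[0.999, 0.045, 0.0], [0.045, -0.999, -0.001], [0.0, 0.001, -1.0]]
contact_force: [-0.1, -0.9, 0.7]
width: 0.0645
```

Request:
{"fn": "servo_tool", "kwargs": {"moves": [{"slide": [0.2, -0.5, 0], "delta_rot": [0, 0, 0], "claw": -1}, {"slide": [0.4, -1, 0], "delta_rot": [0, 0, 0], "claw": -1}]}}

```text
clock: 1.63
position: [0.293, -0.3184, 0.2186]
ee_rot: [[0.999, 0.045, 0.0], [0.045, -0.999, -0.001], [0.0, 0.001, -1.0]]
contact_force: [1.5, -0.1, 0.7]
width: 0.0507
```

Request:
{"fn": "servo_tool", "kwargs": {"moves": [{"slide": [0.2, -0.5, 0], "delta_rot": [0, 0, 0], "claw": -1}, {"slide": [0.4, -1, 0], "delta_rot": [0, 0, 0], "claw": -1}]}}

```text
clock: 1.8
position: [0.3207, -0.2379, 0.2187]
ee_rot: [[0.999, 0.047, 0.0], [0.047, -0.999, -0.001], [0.0, 0.001, -1.0]]
contact_force: [1.6, -0.3, 1.0]
width: 0.0378
```

Request:
{"fn": "servo_tool", "kwargs": {"moves": [{"slide": [0.2, -0.5, 0], "delta_rot": [0, 0, 0], "claw": -1}, {"slide": [0.4, -1, 0], "delta_rot": [0, 0, 0], "claw": -1}]}}

```text
clock: 1.97
position: [0.3484, -0.159, 0.219]
ee_rot: [[0.999, 0.047, 0.001], [0.047, -0.999, -0.001], [0.001, 0.001, -1.0]]
contact_force: [0.9, 0.7, -0.2]
width: 0.0239
```

Request:
{"fn": "servo_tool", "kwargs": {"moves": [{"slide": [0.2, -0.5, 0], "delta_rot": [0, 0, 0], "claw": -1}, {"slide": [0.3, -1, 0], "delta_rot": [0, 0, 0], "claw": -1}, {"slide": [0.3, -1, 0], "delta_rot": [0, 0, 0], "claw": -1}, {"slide": [0.3, -1, 0], "delta_rot": [0, 0, 0], "claw": -1}]}}

```text
clock: 2.3
position: [0.3689, -0.0772, 0.2189]
ee_rot: [[0.999, 0.054, 0.001], [0.054, -0.999, -0.001], [0.001, 0.001, -1.0]]
contact_force: [-0.3, -0.6, 0.1]
width: 0.0014
```

Run:
```python
from h import *
s=get_state();print(s['clock'],s['position'],s['joint_pos'],s['contact_force'],s['width'])
cv2.imwrite('pics/wrist1.png',grab_frame('wrist'))
```

```text
2.3 [ 0.36890658 -0.0772235   0.21892158] [-5.04451184e-01 -6.65346270e-02  1.90104971e+00 -2.88052373e-04
  1.30618725e+00  1.01255136e+00] [-0.31949964 -0.60987839  0.06554498] 0.0013736897109644947
```

View pics/wrist1.png

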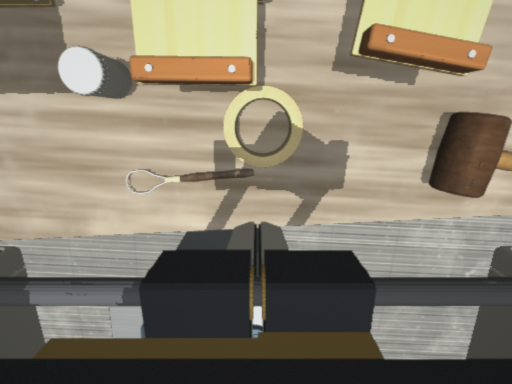

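Run:
```python
from fit import *
s=get_state();c=get_calibration('wrist')
R=s['ee_rot'];T=np.eye(4);T[:3,:3]=R;T[:3,3]=s['position'];T=T@c['T_tool_cam'];Ti=np.linalg.inv(T)
def pj(P):
    p=P@Ti[:3,:3].T+Ti[:3,3];q=p@c['intrinsics'].T;return q[:,:2]/q[:,2:]
im=cv2.imread('pics/wrist1.png');im=cv2.resize(im[0:120],None,fx=1.5,fy=1.5)
for k,op in(('mid',.1),('right',.1)):
    q,_=fit(obs[k],g[k])
    for o in(.08,.09,.1,.11):
        for z,col in((.135,(0,255,0)),(.101,(255,0,0))):
            u=pj(W(q,np.array([(-.09-o,.052,z),(-.09-o,-.052,z)])));cv2.line(im,*[tuple(int(v) for v in a*1.5) for a in u],col,1);print(k,o,z,u.round(1).tolist())
cv2.imwrite('pics/w1o.png',im)
```

```text
mid 0.08 0.135 [[128.3, 53.8], [253.1, 54.6]]
mid 0.08 0.101 [[144.5, 61.6], [253.6, 62.3]]
mid 0.09 0.135 [[129.8, 66.9], [253.1, 67.6]]
mid 0.09 0.101 [[145.7, 72.9], [253.6, 73.6]]
mid 0.1 0.135 [[131.2, 79.6], [253.1, 80.4]]
mid 0.1 0.101 [[146.7, 84.1], [253.6, 84.7]]
mid 0.11 0.135 [[132.6, 92.1], [253.1, 92.8]]
mid 0.11 0.101 [[147.8, 94.9], [253.6, 95.6]]
right 0.08 0.135 [[374.7, 28.9], [496.3, 49.6]]
right 0.08 0.101 [[359.6, 40.0], [466.1, 57.9]]
right 0.09 0.135 [[371.5, 42.4], [491.7, 62.6]]
right 0.09 0.101 [[357.0, 51.7], [462.4, 69.2]]
right 0.1 0.135 [[368.4, 55.6], [487.3, 75.3]]
right 0.1 0.101 [[354.4, 63.1], [458.8, 80.3]]
right 0.11 0.135 [[365.4, 68.4], [482.9, 87.7]]
right 0.11 0.101 [[351.9, 74.3], [455.2, 91.1]]
```

View pics/w1o.png

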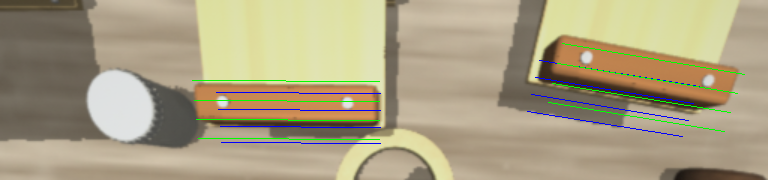

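Request:
{"fn": "servo_tool", "kwargs": {"moves": [{"slide": [0.3, -0.3, 0.3], "delta_rot": [0, 0, 0], "claw": -1}, {"slide": [0.55, -0.55, 0.6], "delta_rot": [0, 0, 0], "claw": -1}, {"slide": [0.75, -0.71, 0.9], "delta_rot": [0, 0, 0], "claw": -1}, {"slide": [0.75, -0.71, 0.9], "delta_rot": [0, 0, 0], "claw": -1}, {"slide": [0.75, -0.71, 0.9], "delta_rot": [0, 0, 0], "claw": -1}]}}

```text
clock: 2.77
position: [0.4252, -0.0207, 0.1455]
ee_rot: [[0.999, 0.046, -0.004], [0.046, -0.999, 0.0], [-0.004, -0.001, -1.0]]
contact_force: [-0.1, -0.1, 1.0]
width: 0.0009
```

Request:
{"fn": "servo_tool", "kwargs": {"moves": [{"slide": [0, 0, 0.2], "delta_rot": [0, 0, 0], "claw": -1}, {"slide": [0, 0, 0.43], "delta_rot": [0, 0, 0], "claw": -1}, {"slide": [0, 0, 0.43], "delta_rot": [0, 0, 0], "claw": -1}, {"slide": [0, 0, 0.43], "delta_rot": [0, 0, 0], "claw": -1}]}}

```text
clock: 3.1
position: [0.4253, -0.0209, 0.113]
ee_rot: [[0.999, 0.044, -0.0], [0.044, -0.999, -0.0], [-0.0, 0.0, -1.0]]
contact_force: [0.2, -0.6, 0.3]
width: 0.0001
```

Request:
{"fn": "servo_tool", "kwargs": {"moves": [{"slide": [0.12, 0, 0], "delta_rot": [0, 0, 0], "claw": -1}, {"slide": [0.24, 0, 0], "delta_rot": [0, 0, 0], "claw": -1}, {"slide": [0.36, 0, 0], "delta_rot": [0, 0, 0], "claw": -1}, {"slide": [0.48, 0, 0], "delta_rot": [0, 0, 0], "claw": -1}, {"slide": [0.6, 0, 0], "delta_rot": [0, 0, 0], "claw": -1}, {"slide": [0.72, 0, 0], "delta_rot": [0, 0, 0], "claw": -1}, {"slide": [0.84, 0, 0], "delta_rot": [0, 0, 0], "claw": -1}, {"slide": [0.96, 0, 0], "delta_rot": [0, 0, 0], "claw": -1}]}}

```text
clock: 3.77
position: [0.5031, -0.0155, 0.1121]
ee_rot: [[0.999, 0.046, -0.001], [0.046, -0.999, 0.0], [-0.001, -0.0, -1.0]]
contact_force: [-2.6, -1.0, 2.6]
width: 0.0006
```

Request:
{"fn": "servo_tool", "kwargs": {"moves": [{"slide": [0.08, 0, 0], "delta_rot": [0, 0, 0], "claw": -1}, {"slide": [0.16, 0, 0], "delta_rot": [0, 0, 0], "claw": -1}, {"slide": [0.24, 0, 0], "delta_rot": [0, 0, 0], "claw": -1}, {"slide": [0.32, 0, 0], "delta_rot": [0, 0, 0], "claw": -1}, {"slide": [0.4, 0, 0], "delta_rot": [0, 0, 0], "claw": -1}, {"slide": [0.48, 0, 0], "delta_rot": [0, 0, 0], "claw": -1}, {"slide": [0.54, 0, 0], "delta_rot": [0, 0, 0], "claw": -1}, {"slide": [0.6, 0, 0], "delta_rot": [0, 0, 0], "claw": -1}]}}

```text
clock: 4.43
position: [0.5506, -0.0134, 0.1121]
ee_rot: [[0.999, 0.046, -0.0], [0.046, -0.999, 0.0], [-0.0, -0.0, -1.0]]
contact_force: [-2.8, -0.4, 0.4]
width: 0.0002
```

Request:
{"fn": "servo_tool", "kwargs": {"moves": [{"slide": [0.03, 0, 0], "delta_rot": [0, 0, 0], "claw": -1}, {"slide": [0.06, 0, 0], "delta_rot": [0, 0, 0], "claw": -1}, {"slide": [0.09, 0, 0], "delta_rot": [0, 0, 0], "claw": -1}, {"slide": [0.12, 0, 0], "delta_rot": [0, 0, 0], "claw": -1}]}}

```text
clock: 4.77
position: [0.5598, -0.0129, 0.1121]
ee_rot: [[0.999, 0.046, -0.001], [0.046, -0.999, 0.0], [-0.0, -0.0, -1.0]]
contact_force: [-2.2, -0.9, -1.8]
width: 0.0007
```

Request:
{"fn": "servo_tool", "kwargs": {"moves": [{"slide": [0.015, 0, 0], "delta_rot": [0, 0, 0], "claw": -1}, {"slide": [0.03, 0, 0], "delta_rot": [0, 0, 0], "claw": -1}]}}

```text
clock: 4.93
position: [0.5622, -0.0128, 0.1121]
ee_rot: [[0.999, 0.046, -0.0], [0.046, -0.999, 0.0], [-0.0, -0.0, -1.0]]
contact_force: [-2.3, 0.1, -0.6]
width: 0.001
```

Request:
{"fn": "servo_tool", "kwargs": {"moves": [{"slide": [0.012, 0, 0], "delta_rot": [0, 0, 0], "claw": -1}, {"slide": [0.025, 0, 0], "delta_rot": [0, 0, 0], "claw": -1}]}}

```text
clock: 5.1
position: [0.5641, -0.0128, 0.1121]
ee_rot: [[0.999, 0.046, -0.0], [0.046, -0.999, 0.0], [-0.0, -0.0, -1.0]]
contact_force: [-3.0, -0.3, -1.8]
width: 0.0004
```

Request:
{"fn": "servo_tool", "kwargs": {"moves": [{"slide": [0.012, 0, 0], "delta_rot": [0, 0, 0], "claw": -1}, {"slide": [0.025, 0, 0], "delta_rot": [0, 0, 0], "claw": -1}]}}

```text
clock: 5.27
position: [0.5647, -0.0127, 0.1121]
ee_rot: [[0.999, 0.046, -0.004], [0.046, -0.999, -0.0], [-0.004, -0.0, -1.0]]
contact_force: [-9.2, -1.0, 3.8]
width: 0.0009
```

Request:
{"fn": "servo_tool", "kwargs": {"moves": [{"slide": [0.012, 0, 0], "delta_rot": [0, 0, 0], "claw": -1}, {"slide": [0.012, 0, 0], "delta_rot": [0, 0, 0], "claw": -1}]}}

```text
clock: 5.43
position: [0.5646, -0.0127, 0.1121]
ee_rot: [[0.999, 0.046, -0.005], [0.046, -0.999, -0.0], [-0.005, -0.0, -1.0]]
contact_force: [-10.5, -1.0, 3.8]
width: 0.0009
```

Request:
{"fn": "servo_tool", "kwargs": {"moves": [{"slide": [-0.3, 0, 0], "delta_rot": [0, 0, 0], "claw": -1}, {"slide": [-0.6, 0, 0], "delta_rot": [0, 0, 0], "claw": -1}, {"slide": [-0.95, 0, 0], "delta_rot": [0, 0, 0], "claw": -1}, {"slide": [-0.95, 0, 0], "delta_rot": [0, 0, 0], "claw": -1}]}}

```text
clock: 5.77
position: [0.4873, -0.0155, 0.1121]
ee_rot: [[0.999, 0.046, -0.003], [0.046, -0.999, 0.001], [-0.002, -0.001, -1.0]]
contact_force: [-0.7, 0.6, 0.2]
width: 0.0004
```

Request:
{"fn": "servo_tool", "kwargs": {"moves": [{"slide": [-0.3, 0, -0.3], "delta_rot": [0, 0, 0], "claw": -1}, {"slide": [-0.6, 0, -0.6], "delta_rot": [0, 0, 0], "claw": -1}, {"slide": [-0.9, 0, -0.9], "delta_rot": [0, 0, 0], "claw": -1}, {"slide": [-0.9, 0, -0.9], "delta_rot": [0, 0, 0], "claw": -1}]}}

```text
clock: 6.1
position: [0.4198, -0.02, 0.1888]
ee_rot: [[0.999, 0.046, 0.008], [0.046, -0.999, -0.003], [0.007, 0.003, -1.0]]
contact_force: [0.9, 0.2, 0.3]
width: 0.0005
```

Run:
```python
from h import *
s=get_state();print(s['clock'],s['position'],s['contact_force'])
cv2.imwrite('pics/wrist2.png',grab_frame('wrist'))
```

```text
6.1 [ 0.41977493 -0.01999194  0.18882136] [0.8848389  0.1837886  0.31385614]
```

View pics/wrist2.png

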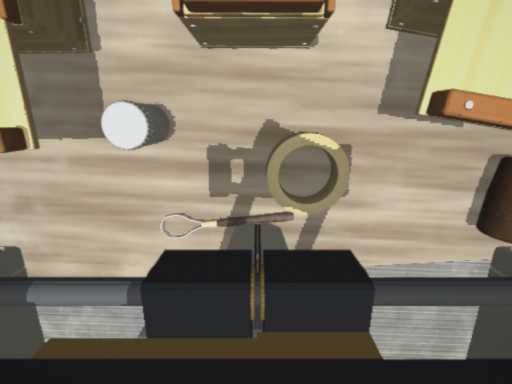

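Request:
{"fn": "servo_tool", "kwargs": {"moves": [{"slide": [0, -0.5, 0], "delta_rot": [0, 0, -0.002], "claw": -1}, {"slide": [0, -1, 0], "delta_rot": [0, 0, -0.0037], "claw": -1}, {"slide": [0, -1, 0], "delta_rot": [0, 0, -0.0037], "claw": -1}]}}

```text
clock: 6.4
position: [0.4161, 0.0659, 0.1841]
ee_rot: [[0.997, 0.073, 0.001], [0.073, -0.997, 0.003], [0.002, -0.003, -1.0]]
contact_force: [0.2, -0.7, 0.0]
width: 0.0005
```

Request:
{"fn": "servo_tool", "kwargs": {"moves": [{"slide": [0, -0.5, 0], "delta_rot": [0, 0, 0], "claw": -1}, {"slide": [0, -1, 0], "delta_rot": [0, 0, 0], "claw": -1}, {"slide": [0, -1, 0], "delta_rot": [0, 0, 0], "claw": -1}]}}

```text
clock: 6.65
position: [0.4104, 0.146, 0.1839]
ee_rot: [[0.997, 0.074, 0.001], [0.074, -0.997, 0.003], [0.001, -0.003, -1.0]]
contact_force: [0.3, -1.0, -0.4]
width: 0.0004
```

Request:
{"fn": "servo_tool", "kwargs": {"moves": [{"slide": [0, -0.5, 0], "delta_rot": [0, 0, 0], "claw": -1}, {"slide": [0, -1, 0], "delta_rot": [0, 0, 0], "claw": -1}, {"slide": [0, -1, 0], "delta_rot": [0, 0, 0], "claw": -1}, {"slide": [0, -1, 0], "delta_rot": [0, 0, 0], "claw": -1}]}}

```text
clock: 6.98
position: [0.4052, 0.2218, 0.1836]
ee_rot: [[0.997, 0.074, 0.0], [0.074, -0.997, 0.0], [0.0, -0.0, -1.0]]
contact_force: [0.3, 0.1, 0.2]
width: 0.0002
```

Run:
```python
from h import *
s=get_state();print(s['clock'],s['position'],s['ee_rot'])
cv2.imwrite('pics/wrist3.png',grab_frame('wrist'))
```

```text
6.9833 [0.40519512 0.22181242 0.18362173] [[ 9.97281973e-01  7.36789210e-02  2.89375559e-04]
 [ 7.36789049e-02 -9.97282014e-01  6.60377380e-05]
 [ 2.93454630e-04 -4.45373713e-05 -9.99999956e-01]]
```

View pics/wrist3.png

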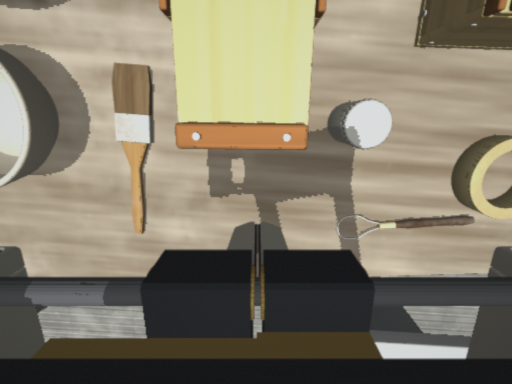

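Request:
{"fn": "servo_tool", "kwargs": {"moves": [{"slide": [0, -0.16, 0.3], "delta_rot": [0, 0, 0], "claw": -1}, {"slide": [0, -0.16, 0.6], "delta_rot": [0, 0, 0], "claw": -1}, {"slide": [0, -0.16, 0.89], "delta_rot": [0, 0, 0], "claw": -1}, {"slide": [0, -0.16, 0.89], "delta_rot": [0, 0, 0], "claw": -1}, {"slide": [0, -0.16, 0.89], "delta_rot": [0, 0, 0], "claw": -1}]}}

```text
clock: 7.45
position: [0.4036, 0.2313, 0.1123]
ee_rot: [[0.998, 0.067, -0.003], [0.067, -0.998, -0.001], [-0.003, 0.001, -1.0]]
contact_force: [0.6, -0.0, 0.0]
width: 0.0006
```

Request:
{"fn": "servo_tool", "kwargs": {"moves": [{"slide": [0.12, 0, 0], "delta_rot": [0, 0, 0], "claw": -1}, {"slide": [0.24, 0, 0], "delta_rot": [0, 0, 0], "claw": -1}, {"slide": [0.36, 0, 0], "delta_rot": [0, 0, 0], "claw": -1}, {"slide": [0.48, 0, 0], "delta_rot": [0, 0, 0], "claw": -1}, {"slide": [0.6, 0, 0], "delta_rot": [0, 0, 0], "claw": -1}, {"slide": [0.72, 0, 0], "delta_rot": [0, 0, 0], "claw": -1}, {"slide": [0.84, 0, 0], "delta_rot": [0, 0, 0], "claw": -1}, {"slide": [0.96, 0, 0], "delta_rot": [0, 0, 0], "claw": -1}]}}

```text
clock: 8.12
position: [0.481, 0.2382, 0.113]
ee_rot: [[0.998, 0.069, -0.001], [0.069, -0.998, -0.0], [-0.001, 0.0, -1.0]]
contact_force: [-2.6, -1.1, 2.0]
width: 0.0002
```

Request:
{"fn": "servo_tool", "kwargs": {"moves": [{"slide": [0.09, 0, 0], "delta_rot": [0, 0, 0], "claw": -1}, {"slide": [0.18, 0, 0], "delta_rot": [0, 0, 0], "claw": -1}, {"slide": [0.27, 0, 0], "delta_rot": [0, 0, 0], "claw": -1}, {"slide": [0.36, 0, 0], "delta_rot": [0, 0, 0], "claw": -1}, {"slide": [0.45, 0, 0], "delta_rot": [0, 0, 0], "claw": -1}, {"slide": [0.54, 0, 0], "delta_rot": [0, 0, 0], "claw": -1}, {"slide": [0.58, 0, 0], "delta_rot": [0, 0, 0], "claw": -1}, {"slide": [0.62, 0, 0], "delta_rot": [0, 0, 0], "claw": -1}]}}

```text
clock: 8.78
position: [0.5303, 0.2415, 0.1129]
ee_rot: [[0.998, 0.069, -0.0], [0.069, -0.998, -0.0], [-0.0, 0.0, -1.0]]
contact_force: [-1.9, -2.1, 1.3]
width: 0.0003
```

Request:
{"fn": "servo_tool", "kwargs": {"moves": [{"slide": [0.025, 0, 0], "delta_rot": [0, 0, 0], "claw": -1}, {"slide": [0.05, 0, 0], "delta_rot": [0, 0, 0], "claw": -1}, {"slide": [0.075, 0, 0], "delta_rot": [0, 0, 0], "claw": -1}, {"slide": [0.1, 0, 0], "delta_rot": [0, 0, 0], "claw": -1}]}}

```text
clock: 9.12
position: [0.5377, 0.2421, 0.1129]
ee_rot: [[0.998, 0.069, -0.0], [0.069, -0.998, -0.0], [-0.0, 0.0, -1.0]]
contact_force: [-3.0, -2.4, -1.6]
width: 0.0002
```

Request:
{"fn": "servo_tool", "kwargs": {"moves": [{"slide": [0.02, 0, 0], "delta_rot": [0, 0, 0], "claw": -1}, {"slide": [0.04, 0, 0], "delta_rot": [0, 0, 0], "claw": -1}, {"slide": [0.055, 0, 0], "delta_rot": [0, 0, 0], "claw": -1}]}}

```text
clock: 9.37
position: [0.5423, 0.2425, 0.1129]
ee_rot: [[0.998, 0.069, -0.0], [0.069, -0.998, 0.0], [-0.0, -0.0, -1.0]]
contact_force: [-1.8, -2.3, -0.3]
width: 0.0005
```

Request:
{"fn": "servo_tool", "kwargs": {"moves": [{"slide": [0.012, 0, 0], "delta_rot": [0, 0, 0], "claw": -1}, {"slide": [0.025, 0, 0], "delta_rot": [0, 0, 0], "claw": -1}]}}

```text
clock: 9.53
position: [0.5442, 0.2426, 0.113]
ee_rot: [[0.998, 0.069, -0.0], [0.069, -0.998, 0.0], [-0.0, -0.0, -1.0]]
contact_force: [-2.0, -1.8, -0.6]
width: 0.0003
```

Request:
{"fn": "servo_tool", "kwargs": {"moves": [{"slide": [0.012, 0, 0], "delta_rot": [0, 0, 0], "claw": -1}, {"slide": [0.025, 0, 0], "delta_rot": [0, 0, 0], "claw": -1}]}}

```text
clock: 9.7
position: [0.5462, 0.2428, 0.113]
ee_rot: [[0.998, 0.069, -0.0], [0.069, -0.998, 0.0], [-0.0, -0.0, -1.0]]
contact_force: [-1.6, -1.5, -2.6]
width: 0.0008
```

Request:
{"fn": "servo_tool", "kwargs": {"moves": [{"slide": [0.012, 0, 0], "delta_rot": [0, 0, 0], "claw": -1}, {"slide": [0.02, 0, 0], "delta_rot": [0, 0, 0], "claw": -1}]}}

```text
clock: 9.87
position: [0.547, 0.2428, 0.113]
ee_rot: [[0.998, 0.069, -0.002], [0.069, -0.998, -0.0], [-0.002, 0.0, -1.0]]
contact_force: [-6.8, -2.6, 1.6]
width: 0.0006
```

Request:
{"fn": "servo_tool", "kwargs": {"moves": [{"slide": [0.015, 0, 0], "delta_rot": [0, 0, 0], "claw": -1}, {"slide": [0.015, 0, 0], "delta_rot": [0, 0, 0], "claw": -1}]}}

```text
clock: 10.03
position: [0.547, 0.2428, 0.113]
ee_rot: [[0.998, 0.069, -0.004], [0.069, -0.998, -0.001], [-0.004, 0.0, -1.0]]
contact_force: [-8.8, -3.3, 3.3]
width: 0.0008
```

Request:
{"fn": "servo_tool", "kwargs": {"moves": [{"slide": [-0.3, 0, 0], "delta_rot": [0, 0, 0], "claw": -1}, {"slide": [-0.6, 0, 0], "delta_rot": [0, 0, 0], "claw": -1}, {"slide": [-0.95, 0, 0], "delta_rot": [0, 0, 0], "claw": -1}, {"slide": [-0.95, 0, 0], "delta_rot": [0, 0, 0], "claw": -1}]}}

```text
clock: 10.37
position: [0.469, 0.238, 0.1131]
ee_rot: [[0.998, 0.07, -0.002], [0.07, -0.998, 0.0], [-0.002, -0.001, -1.0]]
contact_force: [-0.2, -0.4, -0.6]
width: 0.0003
```

Request:
{"fn": "servo_tool", "kwargs": {"moves": [{"slide": [-0.3, 0, -0.3], "delta_rot": [0, 0, 0], "claw": -1}, {"slide": [-0.6, 0, -0.6], "delta_rot": [0, 0, 0], "claw": -1}, {"slide": [-0.9, 0, -0.9], "delta_rot": [0, 0, 0], "claw": -1}, {"slide": [-0.9, 0, -0.9], "delta_rot": [0, 0, 0], "claw": -1}, {"slide": [-0.9, 0, -0.9], "delta_rot": [0, 0, 0], "claw": -1}]}}

```text
clock: 10.78
position: [0.4031, 0.2336, 0.1874]
ee_rot: [[0.998, 0.07, 0.007], [0.07, -0.998, 0.002], [0.007, -0.002, -1.0]]
contact_force: [-0.0, -0.5, -0.5]
width: 0.0006
```

Run:
```python
from h import *
for n in('scene','side'):cv2.imwrite(f'pics/{n}9.png',grab_frame(n))
a=cv2.imread('pics/side9.png')[110:265,190:340];b=cv2.imread('pics/scene9.png')[135:310,115:315]
b=cv2.resize(b,None,fx=2,fy=2,interpolation=3);a=cv2.resize(a,(int(150*350/155),350),interpolation=3)
cv2.imwrite('pics/end.png',np.hstack([b,a]))
s=get_state();print(s['clock'],s['position'],s['contact_force'])
for n in('scene','side'):
  for q in('jar','tape_roll','mallet','brush'):
    for r in spot_point(q,n)[:1]: print(n,q,r['conf'],r['position'])
```

```text
10.8833 [0.40273026 0.23304581 0.18521954] [-0.49195186 -0.46115819 -0.9633338 ]
scene jar 0.72 [246.7, 268.0]
scene tape_roll 0.91 [297.7, 231.4]
scene mallet 0.93 [340.3, 177.1]
scene brush 0.72 [215.8, 354.0]
side jar 0.57 [225.8, 181.4]
side tape_roll 0.88 [215.2, 216.0]
side mallet 0.59 [219.7, 307.1]
side brush 0.5 [206.1, 142.1]
```

View pics/end.png

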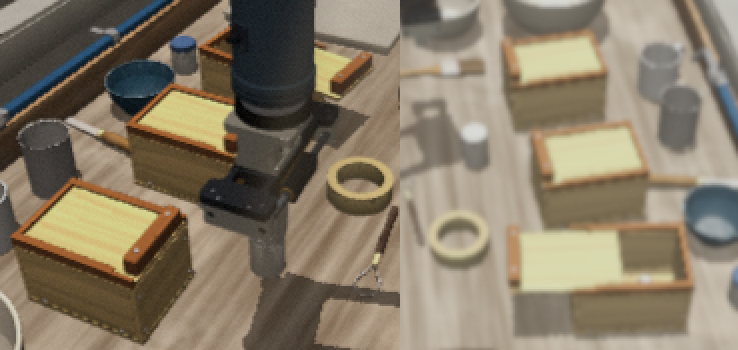

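Both clay boxes are shut, the right-hand box with the white cone is still open, and the jar, tape roll, brush and mallet are unmoved. The gripper is clear of everything.

```bash
python3 -c "
from station import *
print(hand_in())"
```

```text
the job is handed in; nothing more can be done
None
```

I shut the two clay boxes, the left one with the maquette and the middle one with the block. The lid of the right-hand box with the plaster cones is open as it was. I used only the closed fingertips, and handed in at about 11 s.

- **Lids home:** each lid slid at about 2–3 N, then the force rose to about 9–10 N with no further travel. That happened within about 2 mm of the shut position I had worked out from the boxes. The final pictures show both lids flush.
- **Plaster box:** a white cone is still visible under the open lid in the side view. Only one cone was visible in the pictures I enlarged. The network was unsure about clay versus plaster, so I identified this box by looking.
- **Bench items:** the jar, mallet and brush were found within about 3 pixels of where they started. The tape roll read about 4 pixels off, but the shifts in the two camera views mostly matched detection noise. The fingers passed well above it.
- **Not checked:** I took no wrist-camera picture looking into the plaster box.

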